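# Put the thin chopping board away in its caddy

### The job

The thin green chopping board was left lying flat on the thick wooden butcher's block: put it away in its grey caddy, standing on one short edge in the empty back slot behind the red board, all the way down, and let go of it. It is too wide to pick up across, so slide one end a few centimetres out past the edge of the block to get hold of it; do not let it fall off the block, lower it gently into the slot rather than dropping it, and leave the small boards, mug, salt shaker and lemon where they are.

Things in the scene. Friction and masses are not known exactly. Their poses are not given: they have to be found in the camera images.
- block: Thick butcher's block of striped wood, 210 (x) x 270 (y) x 80 mm high on four 12 mm rubber feet; it does not move. Origin: centre of its underside on the worktop; x points to its far side (away from the robot at yaw 0), z up. Its smooth oiled top, on which the board slides more easily (friction about 0.3) than under a pressing fingertip, is at z = 80 mm, its near edge at x = -105 mm, its left edge at y = +135 mm.
- board_mid (a point): Centre (half-way through the thickness) of the thin green plastic chopping board, 160 (x) x 120 (y) x 8 mm, about 140 g (+-30 %), loose; it starts lying flat on the block. x along its long side, z through its thickness.
- board_end_a (a point): Middle of the short end of the green board at its -x (80 mm from its centre; at the start the right-hand end), half-way through the thickness. Same axes as board_mid.
- board_end_b (a point): Middle of the other short end of the green board, at its +x (80 mm from its centre; at the start the left-hand end, nearest an edge of the block). Same axes as board_mid.
- caddy: Grey upright board caddy with three slots one behind the other, 147 wide (y, with its foot 154) x 59 deep (x, with its foot 83) x 72 mm high; it does not move. Origin: centre of its underside; x points to its back (away from the robot at yaw 0), z up. Slots run along y, each 13 mm wide (x) and 132 mm long (y), centred at x = -18, 0 and +18 mm, floor at z = 8 mm, walls 5 mm thick with rounded lips at z = 72 mm. The back slot (+18 mm) is empty.
- back_slot (a point): Middle of the floor of the caddy's empty back slot, 64 mm below the lips. Axes as the caddy.
- red_board: Small red board standing loose in the middle slot of the caddy, 114 wide (y) x 8 thick (x) x 102 mm high. Origin: middle of its lower edge.
- yellow_board: Small yellow board standing loose in the front slot of the caddy, 104 wide (y) x 8 thick (x) x 84 mm high. Origin: middle of its lower edge.
- mug: Striped mug, 86 mm wide (120 with its handle) x 90 mm high, standing in front of the block, to the left. Origin: centre of its underside.
- salt: Small salt shaker, 44 mm in diameter, 90 mm high, standing in front of the caddy. Origin: centre of its underside.
- lemon: Lemon, 76 x 54 x 56 mm, lying in front of the block, to the right. Origin: centre of its underside.

How it is judged:
By the outcome, as a careful person would: the job done as asked, in the order asked, and still so for the second after the job is handed in, with the robot touching nothing.
It also fails if it takes over 70 s, if anything falls off the work surface, if the arm or the gripper's body presses on something with over 40 N, if the wrist force passes 120 N, or if a joint passes its speed limit or range.

### The arm

A 6-joint arm with a two-finger parallel gripper is mounted at the origin on a cart in front of the work surface, level with it; the furniture and walls round the work are solid. World frame = base frame: x ahead of the robot, y to its left, z up, the work surface at z = 0. Lengths are in m, angles in rad, forces in N, time in s.
With the tool pointing down it reaches from about 0.35 to 0.775 m from the base axis. Payload 7.3 kg.
Tool frame: the origin (TCP) lies at the very end of the fingers, on their centre line; the grasp point (between the pads) lies 19 mm behind it; z points along the fingers, y is the line along which they close (so a half turn about z gives the same grasp; the last joint's range is limited). The gripper opens to 92 mm and grips with 3 to 60 N. Pads are 19 mm wide; open, the fingers measure 130 mm over their backs; the gripper's body (75 mm by 190 mm) begins 47 mm behind the grasp point.
Start: joints at [1.02, 0.342, 1.524, -0, 1.275, -0.146], TCP at [0.207, 0.483, 0.227] pointing down, gripper open.
Joint ranges: [-2.53, 2.53], [-0.77, 2.02], [0.04, 2.7], [-1, 4.14], [0.28, 2.66], [-3.11, 3.11]. Speed limits (rad/s): [2.57, 2.57, 3.14, 3.14, 3.14, 3.14].

### API

Orientations are given as [roll, pitch, yaw] about the fixed x, y, z axes, in that order (R = Rz(yaw) Ry(pitch) Rx(roll)).
In Python, from cell import robot, read_camera, get_calibration gives the robot as it stands. The module is installed in compiled form; this text tells all that it offers.
- The arm moves only by the tool send_rows, never from a script. Its argument "plan" is a list of rows, each a list of 2 entries, a list of its own where there are three numbers: the shift along the tool's x, y, z as a fraction of full scale, then the turn, a rotation vector about the tool's x, y, z as a fraction of full scale. A call has exactly 10 rows; each row shifts and turns the commanded pose from where the row before left it, along the tool's axes as they then stand; what a row does not reach is not made up. Full scale, the value 1, is 0.025 m for a shift and 90 degrees for a turn. A row lasts 1/8 s, in which the tool goes at most 62.5 mm and 10.7 degrees, less where a joint would pass 70% of its speed; a pose out of reach is approached as far as the arm can. A call with a number of a shift or a turn outside -1 to 1 is refused whole. A call with a gripper value outside its range is refused whole. "gripper" is the opening, from -1 (shut) to 1 (fully open), so that 0 is half open, set as the call begins (left out, the last holds). The fingers move at their own pace and stop on an object; "force" is the grip in N (left out, the last holds). Time passes only in rows, so rows that do not move let the fingers close, or fill a call up. It gives the time, the measured TCP pose, the force, the opening and the grip force at its end, in the units of the state.
- robot.observe(): the state, without advancing time (a new reading comes with each control period).
- read_camera(name): name is "side" or "top"; returns (picture, depth): 400x640x3 uint8, blue, green, red; 400x640 float32, m along the optical axis (not along the pixel's ray), 0 where there is no reading.
- get_calibration(name): a dict with "intrinsics" (3x3 intrinsics, pixels), "rvec" (rotation vector, rad) and "tvec" (3), from world to camera coordinates, as OpenCV has them. Camera axes: x right, y down, z forward; pixel columns grow to the right and rows downward; lengths in m; the calibration is good to about 2 mm. A picture is of the moment at which its call begins. get_calibration takes no time and is no camera call.
- robot.hand_in(): hands the job in; it is judged then, once.
The state is a dict: "time": time; "qpos": joint angles; "qvel": joint speeds; "joint_efforts": joint torques, N m; "tool_pos": TCP position; "tool_rot": TCP orientation; "contact_force": force on the tool from outside, world axes, zero at the start; "torque": the same for the moment, N m; "opening": finger opening in m; "grip_force": force on a finger pad.
Only numpy, scipy, OpenCV 4.12 (cv2) and the standard library are available. Lean on these libraries where they do the work, as an engineer would, in place of code of your own. Each camera call takes 0.05 s, during which the arm holds its last target. There are 200 camera calls.

## Working session

There is one attempt and no reset: what is moved stays moved. The work goes in short steps, Python scripts to look and compute and a tool call to move; the robot and the scene stay as the last step left them, time stands still between calls to the robot, and variables do not carry over. Pictures are saved under pics/ and viewed, at most 10 in all, crops included, and the job is handed in when it is done.

Besides the shell and the picture viewer there is one more tool, called after "Request:" as name([rows], argument=value, ...), one row to a line, values as JSON. send_rows: Moves the arm, as the interface text tells. Shift numbers are shares of 0.025 m and turn numbers shares of 90 degrees, none past 1 either way. Its arguments: {"type":"object","properties":{"plan":{"type":"array"},"gripper":{"type":"number"},"force":{"type":"number"}},"required":["plan"]}

```bash
mkdir -p pics; cat > h.py <<'E'
import numpy as np, cv2
from cell import robot, read_camera, get_calibration
def cal(n):
    c=get_calibration(n); R=cv2.Rodrigues(np.array(c["rvec"],float))[0]
    return np.array(c["intrinsics"],float),R,np.array(c["tvec"],float).ravel()
def pts(n,d):
    K,R,t=cal(n); v,u=np.indices(d.shape)
    P=np.stack([(u-K[0,2])/K[0,0]*d,(v-K[1,2])/K[1,1]*d,d],-1)
    return (P-t)@R
def ray(n,uv,z):
    K,R,t=cal(n); uv=np.atleast_2d(np.array(uv,float))
    d=np.c_[(uv-K[:2,2])/[K[0,0],K[1,1]],np.ones(len(uv))]@R; c=-R.T@t
    return c+d*((z-c[2])/d[:,2])[:,None]
E
python3 - <<'E'
from h import *
for n in("side","top"):
    i,d=read_camera(n); cv2.imwrite(f"pics/{n}0.png",i); np.save(n+"0.npy",d)
    K,R,t=cal(n); print(n,-R.T@t,R[2],K[0,0])
print(robot.observe())
E
```

```text
side [0.50892246 0.87033678 0.52653459] [-0.01112211 -0.90204263 -0.43150364] 417.7754264755343
top [ 0.2353059  -0.02201388  1.24724786] [ 0.20603054 -0.02534018 -0.97821741] 481.32621033752423
{'time': 0.1, 'qpos': array([ 1.01999758e+00,  3.42633600e-01,  1.52491380e+00,  9.83446036e-07,
        1.27537416e+00, -1.45983565e-01]), 'qvel': array([-4.90779125e-04, -1.56211985e-03, -2.91106996e-03,  1.77915466e-03,
       -7.50492293e-05, -4.70239136e-04]), 'joint_efforts': array([ 1.02343649e-03, -4.32004845e+01, -2.44693708e+01,  7.17431470e-02,
        5.28009573e-02, -5.50246671e-05]), 'tool_pos': array([0.20655593, 0.48227632, 0.22612723]), 'tool_rot': array([-3.14027801e+00, -1.94241337e-04,  2.73677706e+00]), 'contact_force': array([ 0.05599762, -0.10789402,  0.48979243]), 'torque': array([ 0.04478515, -0.03227753, -0.00154709]), 'grip_force': 0.0, 'opening': 0.09166311191042038}
```

View pics/top0.png

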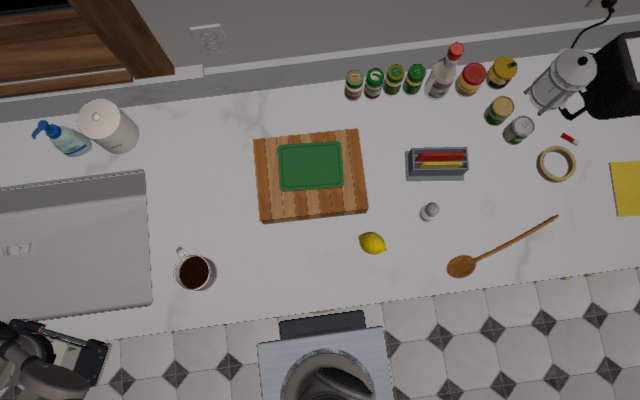

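View pics/side0.png

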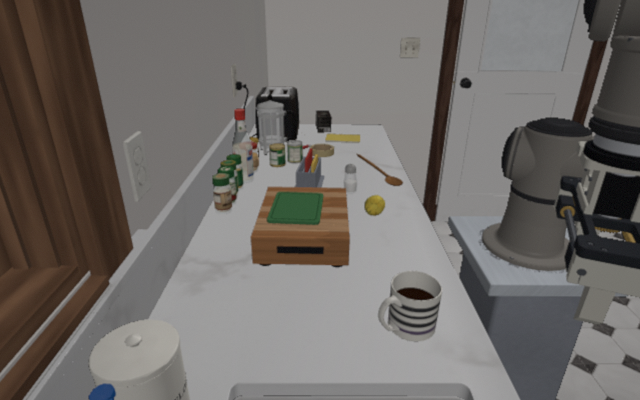

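The top view shows the board at px (278–343, 141–190) on the block (254–367, 130–222), with the caddy at (406–467, 148–178) and its empty slot above the red board. The side view agrees. Next I measure.

```bash
cat >> h.py <<'E'
def rect(n,m,z):
    c=max(cv2.findContours(m.astype(np.uint8),cv2.RETR_EXTERNAL,cv2.CHAIN_APPROX_NONE)[0],key=cv2.contourArea)
    q=ray(n,c[:,0,:],z)[:,:2].astype(np.float32)
    r=cv2.minAreaRect(q*1000); return np.round(r[0],1),np.round(r[1],1),round(r[2],2),np.round(cv2.boxPoints(r)).tolist()
def win(s,u0,u1,v0,v1):
    m=np.zeros(s,bool); m[v0:v1,u0:u1]=1; return m
E
python3 - <<'E'
from h import *
i=cv2.imread("pics/top0.png"); d=np.load("top0.npy"); P=pts("top",d); h=cv2.cvtColor(i,cv2.COLOR_BGR2HSV); H,S,V=h[...,0],h[...,1],h[...,2]
s=d.shape
g=(H>50)&(H<85)&(S>100)&win(s,250,370,125,225); print("board",rect("top",g,.088),np.median(P[g],0))
z=P[...,2]
b=(z>.06)&(z<.11)&win(s,240,380,120,235); print("block",rect("top",b,.08),np.median(z[b&~g]))
c=(z>.045)&win(s,395,480,140,190); print("caddy hi",rect("top",c,.072))
for nm,lo,hi,zt in(("red",0,8,.110),("yel",18,35,.092)):
    m=win(s,405,470,145,185)&(S>120)&(((H<=hi)&(H>=lo))|((nm=="red")&(H>172))); print(nm,rect("top",m,zt),np.median(P[m],0), np.percentile(z[m],95))
gr=(S<70)&(V<140)&win(s,400,475,140,185)
print("grey",rect("top",gr,.072))
for nm,w in(("lemon",(355,390,228,258)),("salt",(418,442,198,225)),("mug",(165,220,245,295))):
    m=win(s,*w)&(z>.02); q=P[m]; print(nm,q.min(0).round(3),q.max(0).round(3))
a=cv2.resize(i[135:195,390:485],None,fx=8,fy=8,interpolation=cv2.INTER_CUBIC); cv2.imwrite("pics/cad.png",a)
E
```

```text
board (array([561.6, -31.7]), array([157.2, 118.5]), 86.44, [[498.0, -106.0], [616.0, -114.0], [626.0, 43.0], [507.0, 50.0]]) [ 0.56040808 -0.03123559  0.08758603]
block (array([542.6, -26.4]), array([269.5, 213.6]), 88.68, [[433.0, -159.0], [646.0, -164.0], [653.0, 106.0], [439.0, 111.0]]) 0.07958295396175957
caddy hi (array([ 538.1, -356.2]), array([146.6,  65.9]), 82.28, [[496.0, -424.0], [561.0, -433.0], [581.0, -288.0], [515.0, -279.0]])
red (array([ 536.7, -349.2]), array([121.2,  20.5]), 82.27, [[518.0, -408.0], [539.0, -411.0], [555.0, -291.0], [535.0, -288.0]]) [ 0.53935208 -0.35578992  0.09803506] 0.1120738798545967
yel (array([ 521.1, -350.6]), array([107.5,  15.5]), 82.27, [[506.0, -403.0], [522.0, -405.0], [536.0, -298.0], [521.0, -296.0]]) [ 0.52180101 -0.35459561  0.0864429 ] 0.09390011237171497
grey (array([ 527.9, -348.6]), array([161.,  89.]), 83.06, [[474.0, -423.0], [562.0, -434.0], [582.0, -274.0], [493.0, -263.0]])
lemon [ 0.235 -0.192  0.026] [ 0.384 -0.022  1.247]
salt [ 0.235 -0.333  0.022] [ 0.432 -0.022  1.247]
mug [ 0.235 -0.022  0.02 ] [0.406 0.327 1.247]
```

View pics/cad.png

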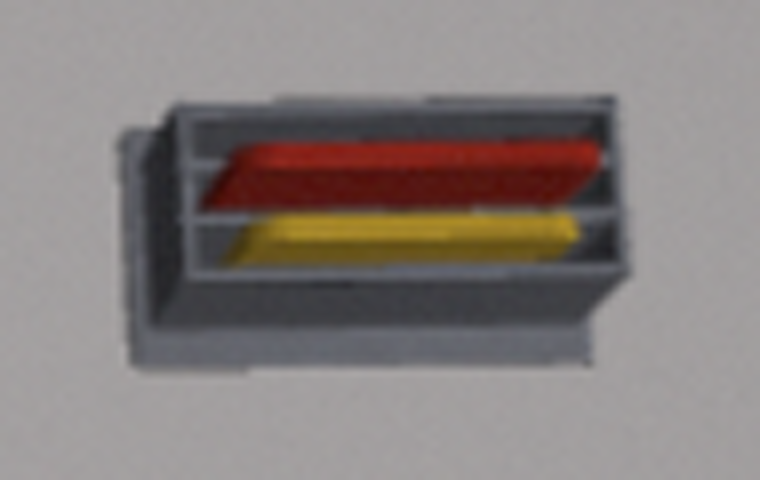

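The caddy crop shows its rim quad at crop px TL (183,104), TR (612,100), BR (626,272), BL (188,275). The back slot is clear above red. I set out for the board centre with the gripper shut.

Request:
send_rows([
  [[-1,-0.63,0],[0,0,0]],
  [[-1,-0.63,0],[0,0,0]],
  [[-1,-0.63,0],[0,0,0]],
  [[-1,-0.63,0],[0,0,0]],
  [[-1,-0.63,0],[0,0,0]],
  [[-1,-0.63,0],[0,0,0]],
  [[-1,-0.63,0],[0,0,0]],
  [[-1,-0.63,0],[0,0,0]],
  [[-1,-0.63,0],[0,0,0]],
  [[-1,-0.63,0],[0,0,0]],
], gripper=-1, force=30)

```text
time: 1.35
tool_pos: [0.3748, 0.2384, 0.2265]
tool_rot: [-3.141, -0.0, 2.737]
contact_force: [0.2, 0.0, -0.2]
opening: 0.0014
grip_force: 0.0
```

```bash
cat >> h.py <<'E'
import json
from scipy.spatial.transform import Rotation as Ro
def log():
    o=robot.observe(); open("log.txt","a").write(json.dumps([list(map(float,o[k])) for k in("qpos","tool_pos","tool_rot")])+"\n"); return o
def show():
    o=log(); print(round(o["time"],2),"q",o["qpos"].round(3),"p",o["tool_pos"].round(4),"r",o["tool_rot"].round(3),"F",o["contact_force"].round(1),"op",round(o["opening"],4),"g",round(o["grip_force"],1)); return o
def goal(p,R):
    o=robot.observe(); A=Ro.from_euler("xyz",o["tool_rot"])
    print("shift/25mm tool",(A.inv().apply(np.array(p)-o["tool_pos"])/.025).round(2),"turn/90",((A.inv()*R).as_rotvec()/(np.pi/2)).round(3))
E
python3 - <<'E'
from h import *
show()
px=[[390+183/8,135+104/8],[390+612/8,135+100/8],[390+626/8,135+272/8],[390+188/8,135+275/8]]
r=ray("top",px,.072)[:,:2]; print(r.round(4),r.mean(0))
m=(r[0]+r[3]-r[1]-r[2]); print("yaw",np.degrees(np.arctan2(-m[0],m[1])))
z=pts("top",np.load("top0.npy")); w=z[30:130,330:540]; k=(w[...,2]>.05)&(w[...,2]<.4); print("spice",w[k].min(0),w[k].max(0))
goal([.561,-.032,.12],Ro.from_euler("xyz",[np.pi,0,2.737]))
E
```

```text
1.35 q [ 0.394  0.194  1.73   0.     1.218 -0.772] p [0.3748 0.2384 0.2265] r [-3.141 -0.     2.737] F [ 0.2  0.  -0.2] op 0.0014 g 0.0
[[ 0.5767 -0.2968]
 [ 0.5597 -0.4324]
 [ 0.5034 -0.4257]
 [ 0.521  -0.2887]] [ 0.54018662 -0.36092548]
yaw -7.247252722603255
spice [ 0.58655493 -0.69094282  0.05001314] [ 0.84321774 -0.11614651  0.23674227]
shift/25mm tool [-11.11  -7.01   4.26] turn/90 [-0. -0. -0.]
```

Request:
send_rows([
  [[-1,-0.63,0],[0,0,0]],
  [[-1,-0.63,0],[0,0,0]],
  [[-1,-0.63,0],[0,0,0]],
  [[-1,-0.63,0],[0,0,0]],
  [[-1,-0.63,0],[0,0,0]],
  [[-1,-0.63,0.3],[0,0,0]],
  [[-1,-0.63,1],[0,0,0]],
  [[-1,-0.63,1],[0,0,0]],
  [[-1,-0.63,1],[0,0,0]],
  [[-1,-0.63,1],[0,0,0]],
])

```text
time: 2.6
tool_pos: [0.5425, -0.0047, 0.1181]
tool_rot: [-3.142, -0.001, 2.737]
contact_force: [0.5, -0.6, 0.5]
opening: 0.0008
grip_force: 0.0
```

Request:
send_rows([
  [[-1,-0.6,0],[0,0,0]],
  [[0,0,0.4],[0,0,0]],
  [[0,0,0.3],[0,0,0]],
  [[0,0,0.2],[0,0,0]],
  [[0,0,0.1],[0,0,0]],
  [[0,0,0.05],[0,0,0]],
  [[0,0,0],[0,0,0]],
  [[0,0,0],[0,0,0]],
  [[0,0,0],[0,0,0]],
  [[0,0,0],[0,0,0]],
])

```text
time: 3.85
tool_pos: [0.5594, -0.0275, 0.093]
tool_rot: [3.141, 0.0, 2.737]
contact_force: [-0.2, 0.3, 0.5]
opening: 0.0002
grip_force: 0.0
```

```bash
python3 - <<'E'
from h import *
show()
E
```

```text
3.85 q [-0.186  0.543  1.603  0.     0.996 -1.352] p [ 0.5594 -0.0275  0.093 ] r [3.141 0.    2.737] F [-0.2  0.3  0.5] op 0.0002 g 0.0
```

Request:
send_rows([
  [[0,0,0.08],[0,0,0]],
  [[0,0,0.04],[0,0,0]],
  [[0,0,0.04],[0,0,0]],
  [[0,0,0.04],[0,0,0]],
  [[0,0,0.04],[0,0,0]],
  [[0,0,0],[0,0,0]],
  [[0,0,0],[0,0,0]],
  [[0,0,0],[0,0,0]],
  [[0,0,0],[0,0,0]],
  [[0,0,0],[0,0,0]],
])

```text
time: 5.1
tool_pos: [0.5594, -0.0275, 0.0882]
tool_rot: [3.141, 0.001, 2.737]
contact_force: [-4.0, 1.6, 9.7]
opening: 0.0003
grip_force: 5.0
```

Request:
send_rows([
  [[0.07,0.18,0.01],[0,0,0]],
  [[0.07,0.18,0.01],[0,0,0]],
  [[0.07,0.18,0],[0,0,0]],
  [[0.07,0.18,0],[0,0,0]],
  [[0.07,0.18,0],[0,0,0]],
  [[0.07,0.18,0],[0,0,0]],
  [[0.07,0.18,0],[0,0,0]],
  [[0.07,0.18,0],[0,0,0]],
  [[0.07,0.18,0],[0,0,0]],
  [[0.07,0.18,0],[0,0,0]],
])

```text
time: 6.35
tool_pos: [0.5626, 0.0198, 0.0883]
tool_rot: [3.141, 0.005, 2.737]
contact_force: [-0.0, -4.3, 8.6]
opening: 0.0003
grip_force: 4.6
```

```bash
cat >> h.py <<'E'
def board(save=None,w=(200,380,120,230)):
    i,d=read_camera("top"); h=cv2.cvtColor(i,cv2.COLOR_BGR2HSV); g=(h[...,0]>50)&(h[...,0]<85)&(h[...,1]>100)&win(d.shape,*w)
    print("board",rect("top",g,.088))
    if save: cv2.imwrite(save,i)
E
python3 - <<'E'
from h import *
show(); board()
E
```

```text
6.35 q [-0.1    0.551  1.603 -0.002  0.983 -1.265] p [0.5626 0.0198 0.0883] r [3.141 0.005 2.737] F [-0.  -4.3  8.6] op 0.0003 g 4.6
board (array([606.2, -51.9]), array([25.2, 23.7]), 82.27, [[593.0, -63.0], [616.0, -66.0], [620.0, -41.0], [596.0, -38.0]])
```

Request:
send_rows([
  [[0.07,0.18,0],[0,0,0]],
  [[0.07,0.18,0],[0,0,0]],
  [[0.07,0.18,0],[0,0,0]],
  [[0.07,0.18,0],[0,0,0]],
  [[0.07,0.18,0],[0,0,0]],
  [[0.07,0.18,0],[0,0,0]],
  [[0.07,0.18,0],[0,0,0]],
  [[0.07,0.18,0],[0,0,0]],
  [[0.07,0.18,0],[0,0,0]],
  [[0.07,0.18,0],[0,0,0]],
])

```text
time: 7.65
tool_pos: [0.5642, 0.0682, 0.0882]
tool_rot: [3.141, 0.004, 2.737]
contact_force: [-0.8, -4.4, 9.0]
opening: 0.0001
grip_force: 4.7
```

```bash
python3 - <<'E'
from h import *
show()
i,d=read_camera("side"); P=pts("side",d); h=cv2.cvtColor(i,cv2.COLOR_BGR2HSV); g=(h[...,0]>50)&(h[...,0]<85)&(h[...,1]>100)&win(d.shape,240,380,170,280)
q=P[g&(abs(P[...,2]-.085)<.02)]; print(q.min(0),q.max(0)); print(rect("side",g,.088))
cv2.imwrite("pics/s1.png",i)
E
```

```text
7.65 q [-0.014  0.56   1.587 -0.002  0.991 -1.179] p [0.5642 0.0682 0.0882] r [3.141 0.004 2.737] F [-0.8 -4.4  9. ] op 0.0001 g 4.7
[ 0.5068426  -0.00581366  0.07996917] [0.62947763 0.14830839 0.09126199]
(array([568.4,  73.4]), array([164.6, 115.3]), 85.71, [[505.0, -4.0], [620.0, -13.0], [632.0, 151.0], [517.0, 160.0]])
```

View pics/s1.png

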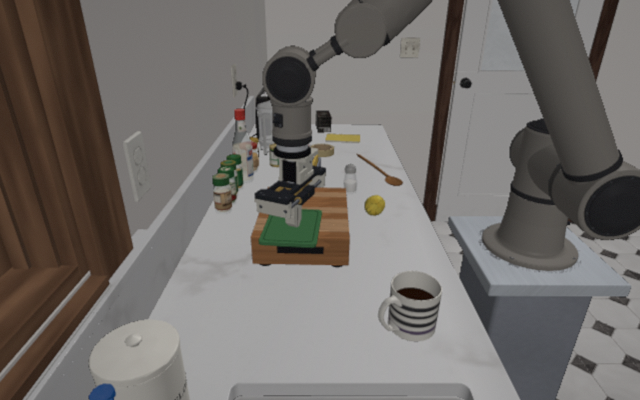

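Board overhangs about 40 mm (end at side px ~(262–320, 242)) and is well supported. I lift away and go round to its left end.

Request:
send_rows([
  [[0,0,-0.4],[0,0,0]],
  [[0,0,-1],[0,0,0]],
  [[0,0,-1],[0,0,0]],
  [[0.3,0.8,-1],[0,0,0]],
  [[0.4,1,-1],[0,0,0]],
  [[0.4,1,-1],[0,0,0]],
  [[0.4,1,-1],[0,0,0]],
  [[0.4,1,0],[0,0,0]],
  [[0.4,1,0],[0,0,0]],
  [[0.4,1,0],[0,0,0]],
], gripper=0)

```text
time: 8.95
tool_pos: [0.5673, 0.2527, 0.2467]
tool_rot: [-3.142, -0.0, 2.737]
contact_force: [-0.4, -0.7, -0.9]
opening: 0.0459
grip_force: 0.0
```

Request:
send_rows([
  [[0,0,0],[0,0,-0.1]],
  [[0,0,0],[0,0,-0.11]],
  [[0,0,0],[0.1,0,0]],
  [[0,0,0],[0.1,0,0]],
  [[0,0,0],[0.1,0,0]],
  [[0,0,0],[0,0,0]],
  [[0,0,0],[0,0,0]],
  [[0,0,0],[0,0,0]],
  [[0,0,0],[0,0,0]],
  [[0,0,0],[0,0,0]],
])

```text
time: 10.2
tool_pos: [0.5677, 0.2513, 0.247]
tool_rot: [-2.671, 0.001, 3.066]
contact_force: [-0.0, 0.7, -0.0]
opening: 0.0459
grip_force: 0.0
```

```bash
python3 - <<'E'
from h import *
show(); board("pics/t2.png")
E
```

```text
10.2 q [ 0.49   0.691  0.974 -0.398  1.728 -1.018] p [0.5677 0.2513 0.247 ] r [-2.671e+00  1.000e-03  3.066e+00] F [-0.   0.7 -0. ] op 0.0459 g 0.0
board (array([566.5,  63.5]), array([156.5, 118.1]), 85.22, [[501.0, -10.0], [619.0, -19.0], [632.0, 137.0], [514.0, 146.0]])
```

View pics/t2.png

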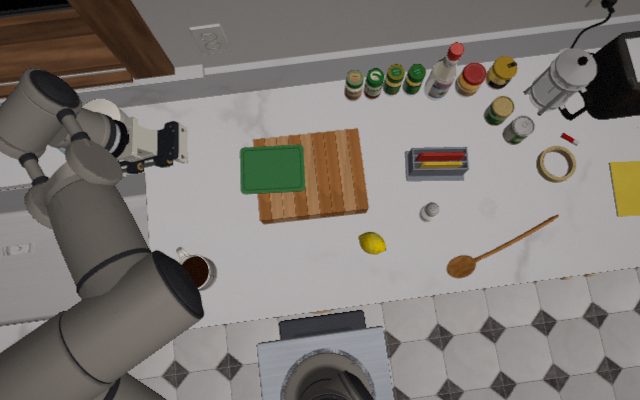

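The top view shows the board end at px x≈240 against the block edge at ≈255, about 35 mm of overhang. The arm is clear to the left. I tilt further and fit a kinematic model to check wrist limits.

Request:
send_rows([
  [[0,0,0],[0.1,0,0]],
  [[0,0,0],[0.1,0,0]],
  [[0,0,0],[0,0,0]],
  [[0,0,0],[0,0,0]],
  [[0,0,0],[0,0,0]],
  [[0,0,0],[0,0,0]],
  [[0,0,0],[0,0,0]],
  [[0,0,0],[0,0,0]],
  [[0,0,0],[0,0,0]],
  [[0,0,0],[0,0,0]],
])

```text
time: 11.5
tool_pos: [0.5675, 0.2519, 0.2464]
tool_rot: [-2.356, -0.0, 3.067]
contact_force: [0.2, -0.2, -0.3]
opening: 0.0455
grip_force: 0.0
```

```bash
cat > kin.py <<'E'
from h import *
from scipy.optimize import least_squares
L=[json.loads(l) for l in open("log.txt")]+[[[1.02,.3426,1.5249,0,1.2754,-.146],[.20656,.48228,.22613],[-3.14028,0,2.73678]]]
E=lambda s,a:Ro.from_euler(s,a).as_matrix()
def chain(q):
    R0=E("z",q[0]);R2=R0@E("y",q[1]);R3=R0@E("y",q[1]+q[2]);R4=R3@E("z",q[3]);R5=R4@E("y",q[4]);return R0,R2,R3,R4,R5,R5@E("z",q[5]+np.pi/2)
def A(q):
    R0,R2,R3,R4,R5,R6=chain(q)
    return np.c_[R0,R2[:,[2]],R3[:,[0,2]],R4[:,[0,1]],R5[:,[2]]]
M=np.vstack([A(l[0]) for l in L]); b=np.concatenate([l[1] for l in L])
X=np.linalg.lstsq(np.vstack([M,1e-4*np.eye(M.shape[1])]),np.r_[b,np.zeros(M.shape[1])],rcond=None)[0]
lo=np.array([-2.53,-.77,.04,-1,.28,-3.11]);hi=np.array([2.53,2.02,2.7,4.14,2.66,3.11])
def ik(p,R,q0):
    f=lambda q:np.r_[(A(q)@X-p)*10,(Ro.from_matrix(chain(q)[5].T)*R).as_rotvec()*2]
    r=least_squares(f,np.clip(q0,lo+.02,hi-.02),bounds=(lo,hi)); return r.x,np.abs(f(r.x)).max()
def tool(u,tilt,flip=1):
    "tool z along -u tilted down by tilt deg; tool x = u x up"
    u=np.array([*u,0])/np.hypot(*u); t=np.radians(tilt); z=-u*np.cos(t)-np.array([0,0,np.sin(t)]); x=np.cross(u,[0,0,1])*-flip
    return Ro.from_matrix(np.c_[x,np.cross(z,x),z])
E
python3 - <<'E'
from kin import *
o=show(); import importlib
l=[o["qpos"],o["tool_pos"]]
print("X",X.round(4),"res",np.abs(M@X-b).max()*1e3)
for k in L: print((Ro.from_matrix(chain(k[0])[5].T)*Ro.from_euler("xyz",k[2])).magnitude().round(4),end=" ")
print("pred err",A(o["qpos"])@X-o["tool_pos"])
print(chain(o["qpos"])[5].round(2))
E
python3 - <<'E'
from kin import *
print("X",X.round(4),"res",np.abs(M@X-b).max()*1e3)
q0=L[-2][0]
for flip in(1,-1):
  for tilt in(50,40,30,20):
    for yw in(65,75,85,95,105):
      R=tool([np.cos(np.radians(yw)),np.sin(np.radians(yw))],tilt,flip)
      q,e=min((ik(np.array([.572,.12,.10]),R,s) for s in(q0,[*q0[:5],q0[5]+2.5],[.5,.7,1,3.5,1.5,1],[.5,.7,1,3.5,1.5,-2])),key=lambda r:r[1])
      if e<.02: print(flip,tilt,yw,q.round(2),e.round(4))
E
```

```text
11.5 q [ 0.582  0.843  0.84  -0.641  1.929 -0.998] p [0.5675 0.2519 0.2464] r [-2.356 -0.     3.067] F [ 0.2 -0.2 -0.3] op 0.0455 g 0.0
X [ 0.000e+00  7.650e-02  2.231e-01  5.062e-01  4.670e-02  3.796e-01
 -2.000e-04 -1.000e-04  3.182e-01] res 0.007984647354852825
X [ 0.      0.0764  0.2229  0.5062  0.0465  0.3796 -0.     -0.      0.3181] res 0.009921373693461133
1 50 65 [ 0.33  0.89  1.1  -0.48  1.67 -0.72] 0.0
1 50 75 [ 0.36  0.85  1.19 -0.55  1.56 -0.81] 0.0
1 50 85 [ 0.39  0.8   1.3  -0.61  1.44 -0.89] 0.0
1 50 95 [ 0.41  0.75  1.4  -0.68  1.31 -0.96] 0.0
1 50 105 [ 0.42  0.7   1.51 -0.75  1.18 -1.02] 0.0
1 40 65 [ 0.37  0.99  0.99 -0.58  1.82 -0.72] 0.0
1 40 75 [ 0.4   0.94  1.11 -0.65  1.69 -0.78] 0.0
1 40 85 [ 0.44  0.89  1.24 -0.72  1.56 -0.83] 0.0
1 40 95 [ 0.47  0.83  1.36 -0.8   1.42 -0.87] 0.0
1 40 105 [ 0.49  0.78  1.49 -0.89  1.28 -0.89] 0.0
1 30 65 [ 0.39  1.09  0.9  -0.68  1.96 -0.73] 0.0
1 30 75 [ 0.44  1.03  1.03 -0.75  1.82 -0.77] 0.0
1 30 85 [ 0.48  0.98  1.18 -0.83  1.68 -0.79] 0.0
1 30 95 [ 0.51  0.92  1.32 -0.91  1.54 -0.8 ] 0.0
1 30 105 [ 0.53  0.86  1.46 -1. 
[... 628 characters left out ...]
 0.0
-1 40 95 [ 0.47  0.83  1.36 -0.8   1.42  2.27] 0.0
-1 40 105 [ 0.49  0.78  1.49 -0.89  1.28  2.25] 0.0
-1 30 65 [ 0.39  1.09  0.9  -0.68  1.96  2.41] 0.0
-1 30 75 [ 0.44  1.03  1.03 -0.75  1.82  2.37] 0.0
-1 30 85 [ 0.48  0.98  1.18 -0.83  1.68  2.35] 0.0
-1 30 95 [ 0.51  0.92  1.32 -0.91  1.54  2.34] 0.0
-1 30 105 [ 0.53  0.86  1.46 -1.    1.4   2.34] 0.014
-1 20 65 [ 0.41  1.19  0.81 -0.8   2.09  2.38] 0.0
-1 20 75 [ 0.46  1.13  0.96 -0.86  1.95  2.37] 0.0
-1 20 85 [ 0.5   1.07  1.12 -0.93  1.8   2.37] 0.0
-1 20 95 [ 0.54  1.01  1.28 -1.    1.66  2.39] 0.0191Traceback (most recent call last):
  File "<stdin>", line 5, in <module>
AttributeError: 'float' object has no attribute 'round'
```

```bash
cat >> kin.py <<'E'
u=np.array([np.cos(np.radians(85.2)),np.sin(np.radians(85.2))]); eb=np.array([.5733,.1432])
def at(s,h): return np.array([*(eb+s*u),h])
E
python3 - <<'E'
from kin import *
R=tool(u,25); o=show(); q=o["qpos"]
for s,h in((.049,.124),(-.0324,.0862),(-.0377,.141)):
    p=at(s,h); q,e=ik(p,R,q); print(p.round(4),q.round(2),round(float(e),4))
A0=Ro.from_euler("xyz",o["tool_rot"]); print("turn",((A0.inv()*R).as_rotvec()/(np.pi/2)).round(3),"shift after turn",(R.inv().apply(at(.049,.124)-o["tool_pos"])/.025).round(2))
E
```

```text
11.5 q [ 0.582  0.843  0.84  -0.641  1.929 -0.998] p [0.5675 0.2519 0.2464] r [-2.356 -0.     3.067] F [ 0.2 -0.2 -0.3] op 0.0455 g 0.0
[0.5774 0.192  0.124 ] [ 0.57  1.07  0.95 -0.86  1.89 -0.85] 0.0
[0.5706 0.1109 0.0862] [ 0.48  1.03  1.18 -0.88  1.71 -0.76] 0.0
[0.5701 0.1056 0.141 ] [ 0.48  0.95  1.18 -0.9   1.75 -0.82] 0.0
turn [0.222 0.005 0.003] shift after turn [-0.59  3.44  4.2 ]
```

Request:
send_rows([
  [[0,0,0],[0.111,0,0]],
  [[0,0,0],[0.111,0,0]],
  [[0,0,0],[0,0,0]],
  [[-0.1,0.6,0.7],[0,0,0]],
  [[-0.1,0.6,0.7],[0,0,0]],
  [[-0.1,0.6,0.7],[0,0,0]],
  [[-0.1,0.6,0.7],[0,0,0]],
  [[-0.1,0.6,0.7],[0,0,0]],
  [[-0.09,0.44,0.7],[0,0,0]],
  [[0,0,0],[0,0,0]],
])

```text
time: 12.75
tool_pos: [0.5776, 0.1909, 0.1231]
tool_rot: [-2.007, -0.002, 3.065]
contact_force: [0.1, -0.3, 0.1]
opening: 0.0458
grip_force: 0.0
```

```bash
python3 - <<'E'
from kin import *
show(); board(); goal(at(-.0324,.0862),tool(u,25))
i,d=read_camera("side"); cv2.imwrite("pics/s3.png",cv2.resize(i[130:330,150:430],None,fx=2.5,fy=2.5))
E
```

```text
12.75 q [ 0.573  1.068  0.961 -0.859  1.882 -0.85 ] p [0.5776 0.1909 0.1231] r [-2.007e+00 -2.000e-03  3.065e+00] F [ 0.1 -0.3  0.1] op 0.0458 g 0.0
board (array([566.5,  63.6]), array([156.6, 118.1]), 85.37, [[501.0, -10.0], [619.0, -19.0], [632.0, 137.0], [514.0, 146.0]])
shift/25mm tool [0.05 0.   3.58] turn/90 [0.    0.004 0.002]
```

View pics/s3.png

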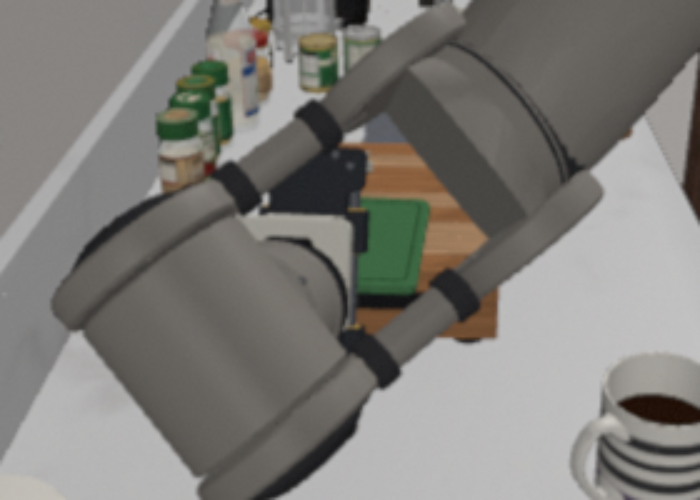

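The side view is mostly the wrist (crop px 60–600). The board is still at (360–430, 200–290) and the mug is clear. I slide the fingers round the overhang.

Request:
send_rows([
  [[0,0,0.4],[0,0,0]],
  [[0,0,0.4],[0,0,0]],
  [[0,0,0.4],[0,0,0]],
  [[0,0,0.4],[0,0,0]],
  [[0,0,0.4],[0,0,0]],
  [[0,0,0.4],[0,0,0]],
  [[0,0,0.4],[0,0,0]],
  [[0,0,0.4],[0,0,0]],
  [[0,0,0.35],[0,0,0]],
  [[0,0,0],[0,0,0]],
])

```text
time: 14.1
tool_pos: [0.5717, 0.1113, 0.0863]
tool_rot: [-2.007, -0.001, 3.066]
contact_force: [0.1, -0.2, 0.0]
opening: 0.0459
grip_force: 0.0
```

```bash
python3 - <<'E'
from kin import *
show(); board(); goal(at(-.0377,.141),tool(u,25))
E
```

```text
14.1 q [ 0.485  1.029  1.18  -0.886  1.707 -0.758] p [0.5717 0.1113 0.0863] r [-2.007e+00 -1.000e-03  3.066e+00] F [ 0.1 -0.2  0. ] op 0.0459 g 0.0
board (array([566.6,  64.6]), array([158.5, 118.1]), 85.37, [[501.0, -10.0], [619.0, -19.0], [632.0, 139.0], [514.0, 148.0]])
shift/25mm tool [ 0.05 -2.08 -0.69] turn/90 [0.    0.005 0.002]
```

Request:
send_rows([
  [[0,-0.26,-0.09],[0,0,0]],
  [[0,-0.26,-0.09],[0,0,0]],
  [[0,-0.26,-0.09],[0,0,0]],
  [[0,-0.26,-0.09],[0,0,0]],
  [[0,-0.26,-0.09],[0,0,0]],
  [[0,-0.26,-0.09],[0,0,0]],
  [[0,-0.26,-0.08],[0,0,0]],
  [[0,-0.26,-0.07],[0,0,0]],
  [[0,0,0],[0,0,0]],
  [[0,0,0],[0,0,0]],
])

```text
time: 15.4
tool_pos: [0.5713, 0.1056, 0.1409]
tool_rot: [-2.008, -0.0, 3.067]
contact_force: [-0.8, -0.2, -1.1]
opening: 0.0459
grip_force: 0.4
```

```bash
python3 - <<'E'
from kin import *
o=show()
i,d=read_camera("top"); cv2.imwrite("pics/t4.png",cv2.resize(i[100:260,180:400],None,fx=3,fy=3))
h=cv2.cvtColor(i,cv2.COLOR_BGR2HSV); g=(h[...,0]>50)&(h[...,0]<85)&(h[...,1]>100)&win(d.shape,200,380,120,230)
P=pts("top",d)[g]; P=P[(P[:,2]>.07)&(P[:,2]<.25)]; c=P.mean(0); n=np.linalg.svd(P-c,full_matrices=False)[2]; print(len(P),c,n.round(3))
k=(P-c)@n[0]; print(P[k.argmin()],P[k.argmax()])
E
```

```text
15.4 q [ 0.478  0.949  1.187 -0.9    1.747 -0.819] p [0.5713 0.1056 0.1409] r [-2.008 -0.     3.067] F [-0.8 -0.2 -1.1] op 0.0459 g 0.4
2757 [0.56441415 0.05566545 0.11092796] [[-0.014  0.952  0.305]
 [ 1.     0.006  0.026]
 [-0.023 -0.305  0.952]]
[ 0.59421675 -0.01980974  0.08514059] [0.51941911 0.13553277 0.13768529]
```

View pics/t4.png

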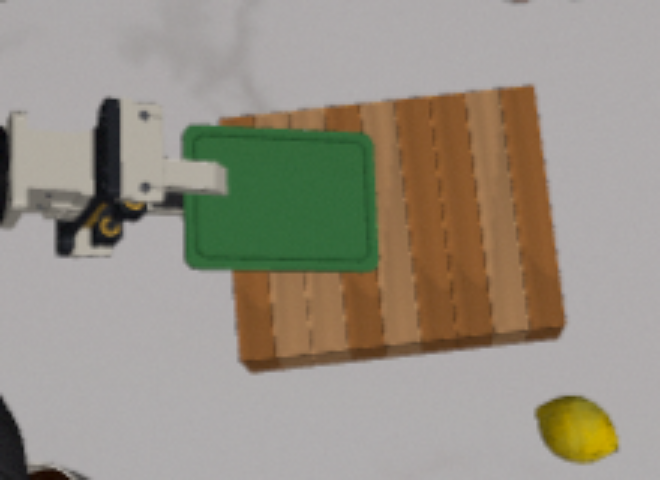

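The crop shows the board's left end (crop px x≈187) lifted on the lower finger with the upper finger above it. The right end still rests on the block. I close.

Request:
send_rows([
  [[0,0,0],[0,0,0]],
  [[0,0,0],[0,0,0]],
  [[0,0,0],[0,0,0]],
  [[0,0,0],[0,0,0]],
  [[0,0,0],[0,0,0]],
  [[0,0,0],[0,0,0]],
  [[0,0,0],[0,0,0]],
  [[0,0,0],[0,0,0]],
  [[0,0,0],[0,0,0]],
  [[0,0,0],[0,0,0]],
], gripper=-1, force=35)

```text
time: 16.7
tool_pos: [0.5714, 0.1056, 0.1411]
tool_rot: [-2.007, 0.0, 3.067]
contact_force: [-0.5, -0.8, 0.6]
opening: 0.008
grip_force: 35.0
```

```bash
python3 - <<'E'
from kin import *
o=show()
i,d=read_camera("top")
h=cv2.cvtColor(i,cv2.COLOR_BGR2HSV); g=(h[...,0]>50)&(h[...,0]<85)&(h[...,1]>100)&win(d.shape,200,380,120,230)
g=cv2.erode(g.astype(np.uint8),np.ones((3,3)))>0
P=pts("top",d)[g]; P=P[(P[:,2]>.07)&(P[:,2]<.25)]; A0=Ro.from_euler("xyz",o["tool_rot"]); T=A0.inv().apply(P-o["tool_pos"])
print("in tool frame min/max mm",(T.min(0)*1e3).round(1),(T.max(0)*1e3).round(1))
# edges: x range per z bin
for z in range(-10,130,20):
    k=abs(T[:,2]*1e3-z)<8
    if k.any(): print(z,(T[k,0].min()*1e3).round(1),(T[k,0].max()*1e3).round(1),(np.median(T[k,1])*1e3).round(1))
E
```

```text
16.7 q [ 0.478  0.949  1.186 -0.9    1.748 -0.819] p [0.5714 0.1056 0.1411] r [-2.007  0.     3.067] F [-0.5 -0.8  0.6] op 0.008 g 35.0
in tool frame min/max mm [-55.7 -12.  -19.4] [ 58.6   3.1 134.3]
-10 -55.1 57.3 -3.1
10 -55.5 57.5 -3.3
30 -54.6 56.4 -3.1
50 -55.2 58.2 -3.5
70 -54.9 57.5 -3.9
90 -54.3 58.6 -3.8
110 -54.0 57.9 -4.3
```

Grip is good: opening 8.0 mm, board square to the tool, centred within about 1.5 mm, far end about 137 mm past the TCP. I plan the transfer.

```bash
python3 - <<'E'
from kin import *
o=robot.observe(); q=o["qpos"]
cy=np.radians(-7.25); slot=np.array([.5402+.018*np.cos(cy),-.3609+.018*np.sin(cy)]); print("slot",slot)
Rd=tool(u,90); yawR=Ro.from_euler("xyz",[np.pi,0,np.pi/2+cy])
A0=Ro.from_euler("xyz",o["tool_rot"])
for p,R in(([.572,.106,.29],A0),([.572,.106,.29],tool(u,57)),([.572,.106,.29],Rd),([.565,-.1,.29],Ro.from_euler("xyz",[np.pi,0,2.3])),([*slot,.29],yawR),([*slot,.145],yawR)):
    q,e=ik(np.array(p),R,q); print(q.round(2),round(float(e),4),Ro.as_euler(R,"xyz").round(3))
print("lift",(A0.inv().apply([0,0,.15])/.025).round(2),"turn",((A0.inv()*Rd).as_rotvec()/(np.pi/2)).round(3))
D=pts("top",np.load("top0.npy")); k=(abs(D[...,0]-.56)<.11)&(abs(D[...,1]+.36)<.09)&(D[...,2]>.12)&(D[...,2]<.5); print(k.sum(),D[k].max(0) if k.any() else "")
E
```

```text
slot [ 0.55805609 -0.36317158]
[ 0.48  0.79  1.08 -0.96  1.91 -1.04] 0.0 [-2.007  0.     3.067]
[ 0.33  0.57  1.12 -0.53  1.68 -1.16] 0.0 [-2.566  0.     3.058]
[ 0.05  0.41  1.24 -0.    1.49 -1.44] 0.0 [-3.142  0.     3.058]
[-0.31  0.4   1.27  0.    1.48 -1.04] 0.0 [3.142 0.    2.3  ]
[-0.69  0.59  0.96  0.    1.6  -0.57] 0.0 [3.142 0.    1.444]
[-0.69  0.67  1.21 -0.    1.27 -0.57] 0.0 [3.142 0.    1.444]
lift [-0.   -5.44 -2.54] turn [-0.722  0.003  0.005]
0
```

Request:
send_rows([
  [[0,-0.4,-0.19],[0,0,0]],
  [[0,-0.6,-0.28],[0,0,0]],
  [[0,-0.6,-0.28],[0,0,0]],
  [[0,-0.6,-0.28],[0,0,0]],
  [[0,-0.6,-0.28],[0,0,0]],
  [[0,-0.6,-0.28],[0,0,0]],
  [[0,-0.6,-0.28],[0,0,0]],
  [[0,-0.6,-0.28],[0,0,0]],
  [[0,-0.5,-0.24],[0,0,0]],
  [[0,-0.4,-0.19],[0,0,0]],
])

```text
time: 18.0
tool_pos: [0.5714, 0.1059, 0.2938]
tool_rot: [-2.008, 0.0, 3.067]
contact_force: [-0.2, 0.9, -2.0]
opening: 0.0078
grip_force: 35.0
```

Request:
send_rows([
  [[0,0,0],[-0.072,0,0]],
  [[0,0,0],[-0.072,0,0]],
  [[0,0,0],[-0.072,0,0]],
  [[0,0,0],[-0.072,0,0]],
  [[0,0,0],[-0.072,0,0]],
  [[0,0,0],[-0.072,0,0]],
  [[0,0,0],[-0.072,0,0]],
  [[0,0,0],[-0.072,0,0]],
  [[0,0,0],[-0.072,0,0]],
  [[0,0,0],[-0.072,0,0]],
])

```text
time: 19.25
tool_pos: [0.5711, 0.1056, 0.2933]
tool_rot: [-3.141, 0.0, 3.067]
contact_force: [-0.8, -0.3, -1.1]
opening: 0.0076
grip_force: 35.0
```

```bash
python3 - <<'E'
from kin import *
o=show(); p=o["tool_pos"]; A0=Ro.from_euler("xyz",o["tool_rot"]); R=Ro.from_euler("xyz",[np.pi,0,np.pi/2-.1265])
print((A0.inv()*R).as_rotvec()/(np.pi/2)); print("shift after turn",(R.inv().apply(np.array([.5581,-.3632,.285])-p)/.025).round(2)); print("before",(A0.inv().apply(np.array([.5581,-.3632,.285])-p)/.025).round(2))
E
```

```text
19.25 q [ 5.100e-02  4.080e-01  1.241e+00 -1.000e-03  1.492e+00 -1.445e+00] p [0.5711 0.1056 0.2933] r [-3.141  0.     3.067] F [-0.8 -0.3 -1.1] op 0.0076 g 35.0
[-1.39368862e-04  3.38748616e-04  1.03328399e+00]
shift after turn [-18.67   1.85   0.33]
before [ -0.87 -18.74   0.34]
```

Request:
send_rows([
  [[0,0,0],[0,0,0.103]],
  [[0,0,0],[0,0,0.103]],
  [[0,0,0],[0,0,0.103]],
  [[0,0,0],[0,0,0.103]],
  [[0,0,0],[0,0,0.103]],
  [[0,0,0],[0,0,0.103]],
  [[0,0,0],[0,0,0.103]],
  [[0,0,0],[0,0,0.103]],
  [[0,0,0],[0,0,0.103]],
  [[0,0,0],[0,0,0.106]],
])

```text
time: 20.5
tool_pos: [0.571, 0.1055, 0.2929]
tool_rot: [-3.141, 0.004, 1.439]
contact_force: [-0.7, 0.4, -1.0]
opening: 0.0075
grip_force: 35.0
```

Request:
send_rows([
  [[-0.6,0.09,0],[0,0,0]],
  [[-1,0.09,0],[0,0,0]],
  [[-1,0.09,0],[0,0,0]],
  [[-1,0.09,0],[0,0,0]],
  [[-1,0.09,0],[0,0,0]],
  [[-1,0.09,0],[0,0,0]],
  [[-1,0.09,0],[0,0,0]],
  [[-1,0.09,0],[0,0,0]],
  [[-1,0.09,0],[0,0,0]],
  [[-1,0.09,0],[0,0,0]],
])

```text
time: 21.75
tool_pos: [0.5626, -0.137, 0.2937]
tool_rot: [-3.141, 0.004, 1.448]
contact_force: [-0.3, 0.3, -1.4]
opening: 0.0074
grip_force: 35.0
```

Request:
send_rows([
  [[-1,0.09,0],[0,0,0]],
  [[-1,0.09,0],[0,0,0]],
  [[-1,0.09,0],[0,0,0]],
  [[-1,0.09,0],[0,0,0]],
  [[-1,0.09,0],[0,0,0]],
  [[-1,0.09,0],[0,0,0]],
  [[-1,0.09,0],[0,0,0]],
  [[-1,0.09,0],[0,0,0]],
  [[-0.7,0.13,0],[0,0,0]],
  [[-0.4,0.13,0],[0,0,0]],
])

```text
time: 23.0
tool_pos: [0.5585, -0.3654, 0.294]
tool_rot: [-3.141, 0.003, 1.444]
contact_force: [0.0, 0.5, -2.2]
opening: 0.0083
grip_force: 35.0
```

```bash
python3 - <<'E'
from kin import *
o=show(); goal([.5581,-.3632,.285],Ro.from_euler("xyz",[np.pi,0,np.pi/2-.1265]))
A0=Ro.from_euler("xyz",o["tool_rot"])
i,d=read_camera("side"); cv2.imwrite("pics/s5.png",cv2.resize(i[40:240,220:420],None,fx=3,fy=3,interpolation=cv2.INTER_CUBIC))
h=cv2.cvtColor(i,cv2.COLOR_BGR2HSV); g=(h[...,0]>50)&(h[...,0]<85)&(h[...,1]>100); P=pts("side",d)
T=A0.inv().apply((P-o["tool_pos"]).reshape(-1,3)).reshape(P.shape); k=g&(abs(T[...,0])<.1)&(abs(T[...,1])<.03)&(T[...,2]<.17)&(T[...,2]>-.04)
t=T[k]*1e3; print(len(t),t.min(0).round(1),t.max(0).round(1))
i2,d2=read_camera("top"); cv2.imwrite("pics/t5.png",cv2.resize(i2[110:210,370:500],None,fx=5,fy=5,interpolation=cv2.INTER_CUBIC))
E
```

```text
23.0 q [-0.693  0.59   0.941 -0.003  1.609 -0.566] p [ 0.5585 -0.3654  0.294 ] r [-3.141e+00  3.000e-03  1.444e+00] F [ 0.   0.5 -2.2] op 0.0083 g 35.0
shift/25mm tool [ 0.09 -0.03  0.36] turn/90 [-0.     0.002 -0.   ]
359 [-44.5  -3.6 -22. ] [ 67.7   5.1 131.8]
```

View pics/s5.png

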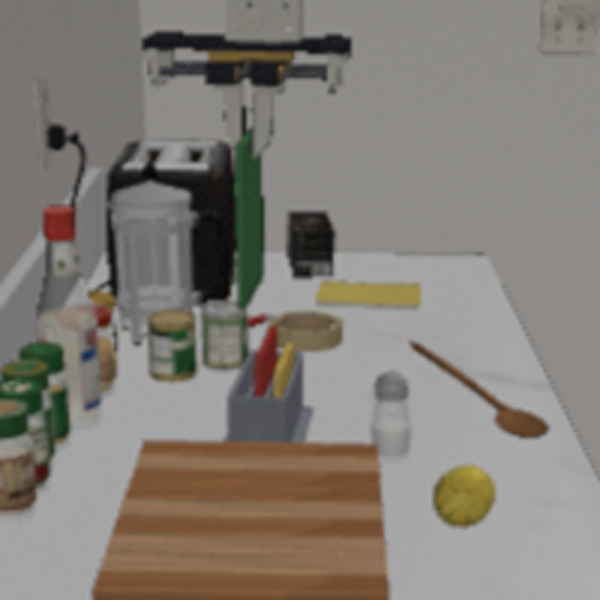

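The crop shows the board hanging upright and square (crop px 237–263, 135–305) over the caddy (229–303, 340–445). Next is a same-camera check of board against slot along x.

```bash
cat > meas.py <<'E'
from kin import *
K,Rc,t=cal("side"); C=-Rc.T@t; cx=np.array([np.cos(-.1265),np.sin(-.1265)]); cyv=np.array([-cx[1],cx[0]]); cc=np.array([.5402,-.3609])
def hit(u,v,yp):
    d=Rc.T@np.array([(u-K[0,2])/K[0,0],(v-K[1,2])/K[1,1],1]); n=np.array([*cyv,0]); s=(yp+cyv@cc-n@C)/(n@d); p=C+s*d
    return np.array([cx@(p[:2]-cc),p[2]])*1e3
def cross(row,u0,u1,rising=False):
    r=np.asarray(row,float)[u0:u1]; a,b=r[:3].mean(),r[-3:].mean(); m=(a+b)/2; s=np.sign(b-a)
    k=np.where((r[:-1]-m)*s<0)[0]; k=[j for j in k if (r[j+1]-m)*s>=0]; 
    return u0+k[0]+(m-r[k[0]])/(r[k[0]+1]-r[k[0]]) if k and abs(a-b)>15 else None
def prof(img,rows,u0,u1,yp,ch):
    out=[]
    for v in rows:
        c=cross(ch(img)[v],u0,u1)
        if c: out.append((v,round(c,2),*hit(c,v,yp).round(1)))
    return out
E
python3 - <<'E'
from meas import *
i=cv2.imread("pics/side0.png"); g=lambda a:a[...,2].astype(float)
ic,_=read_camera("side")
print("caddy L",*prof(ic,range(168,186,3),290,302,.0735,g),sep="\n")
print("caddy R",*prof(ic,range(168,186,3),314,327,.0735,g),sep="\n")
print("green L",*prof(ic,range(100,142,4),292,302,.0600,g),sep="\n")
for v in(110,120,130,172,178): print(v,ic[v,290:328,2])
E
```

```text
caddy L
(168, np.float64(297.63), np.float64(24.3), np.float64(84.7))
(171, np.float64(296.12), np.float64(29.0), np.float64(75.0))
(174, np.float64(295.42), np.float64(31.3), np.float64(65.3))
(177, np.float64(295.45), np.float64(31.4), np.float64(55.6))
(180, np.float64(295.41), np.float64(31.7), np.float64(45.9))
(183, np.float64(295.56), np.float64(31.4), np.float64(36.1))
caddy R
(168, np.float64(320.81), np.float64(-44.9), np.float64(88.7))
(171, np.float64(320.67), np.float64(-44.6), np.float64(79.2))
(174, np.float64(320.53), np.float64(-44.2), np.float64(69.7))
(177, np.float64(323.25), np.float64(-52.4), np.float64(60.6))
(180, np.float64(322.35), np.float64(-49.9), np.float64(50.9))
(183, np.float64(321.64), np.float64(-47.8), np.float64(41.0))
green L
(100, np.float64(297.71), np.float64(23.4), np.float64(281.8))
(104, np.float64(297.68), np.float64(23.7), np.float64(270.7))
(108, np.float64(297.47), np.float64(24.4), np.float64(259.4))
(112, np.float64(298.24), np.float64(22.4), np.float64(248.2))
(116, np.float64(297.69), np.float64(24.2), np.float64(236.8))
(120, np.fl
[... 465 characters left out ...]
43 141 130 114 102  99  99 101  99 100 101 100 100
 100 101]
120 [ 19  16  16  15  18  19  16  20  31  42  43  40  40  38  38  41  38  43
 119 143 143 143 142 143 141 113  69  34  29  37  38  35  32  29  29  25
  27  25]
130 [ 17  17  19  15  18  11  22  45  87  72  44  39  38  40  41  37  43  89
 148 166 165 166 166 164 165 168 164 107  39  35  31  34  30  59  83  92
  87  89]
172 [164 164 165 165 165 145 107  90  88  84  84  85  92  90  85  90  95  92
  97  91  78 103 115 110 102  88  77  72  72  75  95 146 166 165 164 165
 165 165]
178 [165 165 165 164 164 141 100  83  79  81  81  82  82  81  82  80  81  81
  82  83  82  82  83  82  82  78  72  74  73  80  97 103 104 111 149 165
 165 166]
```

Board back edge measures 23.8 mm against a wanted 23.9 in the same camera, so x is right. I descend to just above the lips.

Request:
send_rows([
  [[0.06,0,0.3],[0,0,0]],
  [[0,0,0.4],[0,0,0]],
  [[0,0,0.4],[0,0,0]],
  [[0,0,0.4],[0,0,0]],
  [[0,0,0.4],[0,0,0]],
  [[0,0,0.4],[0,0,0]],
  [[0,0,0.4],[0,0,0]],
  [[0,0,0.25],[0,0,0]],
  [[0,0,0.1],[0,0,0]],
  [[0,0,0],[0,0,0]],
])

```text
time: 24.4
tool_pos: [0.5591, -0.3626, 0.2181]
tool_rot: [3.141, 0.003, 1.444]
contact_force: [0.6, 0.6, -1.5]
opening: 0.0076
grip_force: 35.0
```

```bash
python3 - <<'E'
from meas import *
show(); ic,_=read_camera("side"); g=lambda a:a[...,1].astype(float)-a[...,2]; r=lambda a:a[...,2].astype(float)
print("caddy L",*prof(ic,range(174,186,3),290,302,.0735,r),sep="\n")
print("green L",*prof(ic,range(130,166,4),290,302,.0600,g),sep="\n")
cv2.imwrite("pics/s6.png",cv2.resize(ic[110:210,260:360],None,fx=6,fy=6,interpolation=cv2.INTER_CUBIC))
E
```

```text
24.4 q [-0.689  0.616  1.098 -0.003  1.426 -0.562] p [ 0.5591 -0.3626  0.2181] r [3.141e+00 3.000e-03 1.444e+00] F [ 0.6  0.6 -1.5] op 0.0076 g 35.0
caddy L
(174, np.float64(295.41), np.float64(31.3), np.float64(65.3))
(177, np.float64(295.43), np.float64(31.4), np.float64(55.6))
(180, np.float64(295.39), np.float64(31.7), np.float64(45.9))
(183, np.float64(295.57), np.float64(31.4), np.float64(36.1))
green L
(130, np.float64(297.85), np.float64(24.3), np.float64(196.2))
(134, np.float64(298.0), np.float64(24.1), np.float64(184.4))
(138, np.float64(298.37), np.float64(23.2), np.float64(172.5))
(142, np.float64(298.44), np.float64(23.1), np.float64(160.5))
(146, np.float64(298.61), np.float64(22.8), np.float64(148.4))
(150, np.float64(298.56), np.float64(23.1), np.float64(136.1))
(154, np.float64(298.76), np.float64(22.7), np.float64(123.8))
(158, np.float64(298.74), np.float64(23.0), np.float64(111.3))
(162, np.float64(298.64), np.float64(23.4), np.float64(98.8))
```

View pics/s6.png

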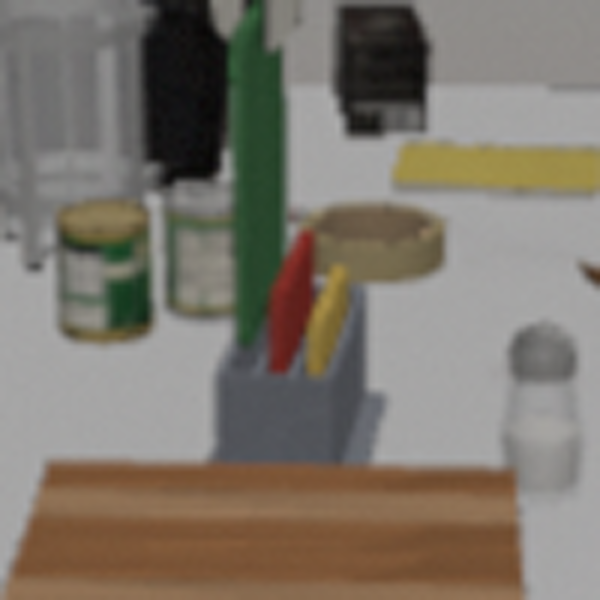

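The board's lower end (crop px ~(250,345)) is right over the back slot, about 0.9 mm forward. I nudge it back 0.8 mm and lower.

Request:
send_rows([
  [[0,0.03,0.05],[0,0,0]],
  [[0,0,0.2],[0,0,0]],
  [[0,0,0.2],[0,0,0]],
  [[0,0,0.2],[0,0,0]],
  [[0,0,0.2],[0,0,0]],
  [[0,0,0.2],[0,0,0]],
  [[0,0,0.2],[0,0,0]],
  [[0,0,0.1],[0,0,0]],
  [[0,0,0],[0,0,0]],
  [[0,0,0],[0,0,0]],
])

```text
time: 25.7
tool_pos: [0.5599, -0.3628, 0.1845]
tool_rot: [3.141, 0.003, 1.444]
contact_force: [0.2, 0.5, -2.2]
opening: 0.0073
grip_force: 35.0
```

Request:
send_rows([
  [[0,0,0.2],[0,0,0]],
  [[0,0,0.2],[0,0,0]],
  [[0,0,0.2],[0,0,0]],
  [[0,0,0.2],[0,0,0]],
  [[0,0,0.2],[0,0,0]],
  [[0,0,0.2],[0,0,0]],
  [[0,0,0.1],[0,0,0]],
  [[0,0,0.06],[0,0,0]],
  [[0,0,0],[0,0,0]],
  [[0,0,0],[0,0,0]],
])

```text
time: 26.95
tool_pos: [0.5599, -0.3629, 0.1505]
tool_rot: [3.141, 0.003, 1.444]
contact_force: [0.1, 0.2, -0.9]
opening: 0.0077
grip_force: 35.0
```

Request:
send_rows([
  [[0,0,0.04],[0,0,0]],
  [[0,0,0.04],[0,0,0]],
  [[0,0,0.04],[0,0,0]],
  [[0,0,0.04],[0,0,0]],
  [[0,0,0.04],[0,0,0]],
  [[0,0,0],[0,0,0]],
  [[0,0,0],[0,0,0]],
  [[0,0,0],[0,0,0]],
  [[0,0,0],[0,0,0]],
  [[0,0,0],[0,0,0]],
])

```text
time: 28.2
tool_pos: [0.5602, -0.3628, 0.1468]
tool_rot: [3.14, 0.004, 1.444]
contact_force: [-0.7, 1.9, 5.8]
opening: 0.0077
grip_force: 35.0
```

Contact at the expected floor height. I release and retreat straight up.

Request:
send_rows([
  [[0,0,0],[0,0,0]],
  [[0,0,0],[0,0,0]],
  [[0,0,0],[0,0,0]],
  [[0,0,0],[0,0,0]],
  [[0,0,0],[0,0,0]],
  [[0,0,0],[0,0,0]],
  [[0,0,-0.2],[0,0,0]],
  [[0,0,-0.3],[0,0,0]],
  [[0,0,-0.5],[0,0,0]],
  [[0,0,-1],[0,0,0]],
], gripper=-0.45)

```text
time: 29.45
tool_pos: [0.5595, -0.3625, 0.1957]
tool_rot: [-3.141, 0.002, 1.444]
contact_force: [-0.1, -0.4, 0.9]
opening: 0.0252
grip_force: 0.0
```

Request:
send_rows([
  [[0,0,-1],[0,0,0]],
  [[0,0,-1],[0,0,0]],
  [[0,0,-1],[0,0,0]],
  [[1,0,0],[0,0,0]],
  [[1,0,0],[0,0,0]],
  [[1,0,0],[0,0,0]],
  [[1,0,0],[0,0,0]],
  [[1,0,0],[0,0,0]],
  [[1,0,0],[0,0,0]],
  [[1,0,0],[0,0,0]],
])

```text
time: 30.7
tool_pos: [0.5821, -0.187, 0.2698]
tool_rot: [3.141, 0.003, 1.444]
contact_force: [-0.4, -0.2, 0.5]
opening: 0.0254
grip_force: 0.0
```

```bash
python3 - <<'E'
from meas import *
show(); i,d=read_camera("top"); j,e=read_camera("side")
h=cv2.cvtColor(i,cv2.COLOR_BGR2HSV); g=(h[...,0]>50)&(h[...,0]<85)&(h[...,1]>100)&win(d.shape,395,480,110,185); z=pts("top",d)[g]
z=z[(z[:,2]>.07)&(z[:,2]<.3)]; print("green z max/pct",z[:,2].max(),np.percentile(z[:,2],[50,90]))
a=cv2.resize(i[110:210,370:500],(390,300),interpolation=cv2.INTER_CUBIC); b=cv2.resize(j[110:210,250:380],(390,300),interpolation=cv2.INTER_CUBIC); cv2.imwrite("pics/fin.png",np.hstack([a,b]))
E
```

```text
30.7 q [-0.435  0.479  1.192 -0.003  1.47  -0.308] p [ 0.5821 -0.187   0.2698] r [3.141e+00 3.000e-03 1.444e+00] F [-0.4 -0.2  0.5] op 0.0254 g 0.0
green z max/pct 0.1737549954020557 [0.1398196  0.16749259]
```

View pics/fin.png

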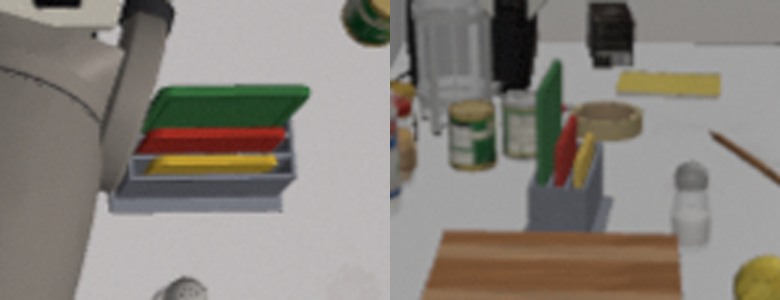

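The green board stands upright in the back slot (top-view crop px 145–310, 85–130). Its top is at z ≈ 0.168 m, which is 8 + 160 mm, so it is fully seated. The other boards, salt and lemon are unmoved.

```bash
python3 -c "
from cell import robot
print(robot.hand_in())"
```

```text
the job is handed in; nothing more can be done
None
```

The green board is standing on its short edge in the caddy's back slot, all the way down and released, and the job is handed in at about 31 s; no verdict came back.

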